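# Lock the parts case by feeling for the hidden notch

### The arm

A 6-joint arm with a two-finger parallel gripper is mounted at the origin on the work surface. World frame = base frame: x ahead of the robot, y to its left, z up, the work surface at z = 0. Lengths are in m, angles in rad, forces in N, time in s.
With the tool pointing down it reaches from about 0.425 to 0.95 m from the base axis. Payload 3.5 kg.
Tool frame: the origin (TCP) lies at the very end of the fingers, on their centre line; the grasp point (between the pads) lies 19 mm behind it; z points along the fingers, y is the line along which they close (so a half turn about z gives the same grasp; the last joint's range is limited). The gripper opens to 85 mm and grips with 20 to 120 N. Pads are 22 mm wide; open, the fingers measure 114 mm over their backs; the gripper's body (76 mm by 85 mm) begins 54 mm behind the grasp point. The pads swing forward as they close: fully open they stand 13 mm farther back than shut.
Start: joints at [-1.353, 0.286, 1.577, -0, 1.279, -0.15], TCP at [0.243, -0.63, 0.205] pointing down, gripper open.
Joint ranges: [-2.77, 2.77], [-0.9, 2.22], [0.21, 2.48], [-1.53, 4.67], [0.24, 2.81], [-2.84, 2.84]. Speed limits (rad/s): [2.79, 2.79, 3.14, 3.14, 3.14, 3.14].

### API

Orientations are given as a unit quaternion [x, y, z, w].
In Python, from plant import ctrl gives the robot as it stands.
- The arm moves only by the tool carry_out, never from a script. Its argument "deltas" is one flat list of numbers, 6 for each row, row after row: the shift along the tool's x, y, z in m, then the turn, a rotation vector about the tool's x, y, z in rad. A call has 1 to 5 rows; each row is the pose to reach, as a shift and turn from the pose commanded when the call began, along the tool's axes at that moment; what a row does not reach only later rows make up. A row lasts 1/8 s, in which the tool goes at most 62.5 mm and 10.7 degrees, less where a joint would pass 70% of its speed; a pose out of reach is approached as far as the arm can. A call with a gripper value outside its range is refused whole. "grip" is the opening in per cent of the stroke, from 0 (shut) to 100 (fully open), set as the call begins (left out, the last holds). The fingers move at their own pace and stop on an object; "grip_force" is the grip in N (left out, the last holds). Time passes only in rows, so rows that repeat a pose let the fingers close. It gives the time, the measured TCP pose, the force, the opening and the grip force at its end, in the units of the state.
- ctrl.get_state(): the state, without advancing time (a new reading comes with each control period).
- ctrl.read_camera(name): name is "side" or "top" or "wrist"; returns (picture, depth): 384x512x3 uint8, red, green, blue; 384x512 float32, m along the optical axis (not along the pixel's ray), 0 where there is no reading.
- ctrl.camera_model(name): a dict with "intrinsics" (3x3 intrinsics, pixels), "k1" (the pictures are not rectified: a ray, as slopes to the right and down, at radius r is drawn at 1 + k1 r^2 times it, then the intrinsics apply), "extrinsics" (4x4, takes a point from world to camera coordinates); the wrist camera has in their place "hand_eye" (4x4, takes a point from camera to tool coordinates, whose origin is the TCP and whose axes are the flange's). Camera axes: x right, y down, z forward; pixel columns grow to the right and rows downward; lengths in m; the calibration is good to about 2 mm. A picture is of the moment at which its call begins: read the wrist's pose just before it. camera_model takes no time and is no camera call.
- ctrl.sign_off(): hands the job in; it is judged then, once.
Trained networks look in the newest picture that a camera, given by its name, has taken for a name from the list of things; names that differ only in an ending like _2 or _b are one class to them, and where a whole thing is asked for, a point or a joint stands for the part that bears it (a point fixed in the world has none). Each returns a list of dicts, best first, with "score" (0 to 1); they miss things now and then, are a little off and sometimes report something else, mostly with a low value. They report only what shows in the picture. A call takes as long as a camera call. They do not tell look-alikes from the thing itself.
- ctrl.find_in(camera, query): "uv" ([column, row] in pixels, amid what is visible of it).
The state is a dict: "time": time; "qpos": joint angles; "dq": joint speeds; "joint_efforts": joint torques, N m; "eef_pos": TCP position; "tcp_rot": TCP orientation; "contact_force": force on the tool from outside, world axes, zero at the start; "wrist_torque": the same for the moment, N m; "opening": opening from 0.0 (shut) to 1.0 (fully open); "finger_force": force on a finger pad.
Only numpy, scipy, OpenCV 4.12 (cv2) and the standard library are available. Lean on these libraries where they do the work, as an engineer would, in place of code of your own. Each camera call takes 0.05 s, during which the arm holds its last target. There are 200 camera calls.

### The job

Lock the lid of the parts case: while pressing its T-knob down gently, turn the knob slowly clockwise (seen from above) until you feel it find the hidden notch, push it in all the way there, and turn it on clockwise, still pressed in, so that it stays down when you let go. Do not force the lock, and leave the other things where they are.

Things in the scene. Friction and masses are not known exactly. Their poses are not given: they have to be found in the camera images.
- knob: black T-knob on the case's lid: round flange 60 mm across, 5 mm thick, with an upright bar grip 52 mm long, 14 mm wide. Origin on its axis at the flange's underside; x along the bar, z up; bar from 5 to 33 mm above the origin. Starts unlocked, origin 114.5 mm above the bench; the bar is within 0.05 rad of the case's x axis. Mass 0.14 to 0.24 kg. It cannot be pulled out of the case
- knob_grip (a point): middle of the knob's bar grip, on the axis, 19 mm above the flange's underside. Start: two lugs on the 24 mm stem below rest on a lip hidden in the case (1 mm play in the bore). 0.2 to 1.3 rad clockwise from above, different each time, the lip has a notch that passes the lugs, 0.07 rad either way; elsewhere the knob cannot go down. Torque and push reaction dip at it. While up, the knob may be let go and regripped
- knob_stem (a point): knob's axis at the flange's underside. In the notch the knob falls 1.5 mm freely, then meets a damped spring: 3 N starts it, about 7 N holds it fully in, 11 mm below the start. Pushed in over 9 mm it turns on clockwise under the lip to a solid stop 0.7 rad past the notch; 0.3 to 0.6 rad is enough. Let go there it stays 9 mm below the start: locked. Let go in the notch it comes back up
- collar_top (a point): centre of the top of the round aluminium lock collar (72 mm across, 12 mm high) around the knob's stem on the lid, 102 mm above the bench. The flange's underside stands 12.5 mm over it unlocked, 3.5 mm locked. A push of 8 to 12 N is plenty; more than 40 N of force between knob and case, from pushing or from turning against the notch's edge or the stop, is forcing the lock
- case: the dark plastic parts case with aluminium corners, closed and fixed to the bench, 170 mm (x) by 240 mm (y), 90 mm high. Origin: centre of the case's underside, on the knob's axis; z up; latches and handle on the -x face
- tin: flat round steel tin, 44 mm across, 30 mm high, standing on the case's lid; origin at the centre of its underside
- hexkey: dark steel L-shaped hex key, 70 mm by 29 mm, 6 mm thick, lying on the case's lid; origin near the middle of its long arm, underside
- jar: closed jar of 64 mm diameter, 85 mm high, standing on the bench beside the case (on the side of the case's +y); origin at the centre of its underside
- bin: blue open plastic bin 150 x 100 x 60 mm on the bench; origin at the centre of its underside
- mug: white mug, 80 mm across, 90 mm high, on the bench; origin at the centre of its underside
- tape: grey ring-shaped roll, 80 mm across, 36 mm high, lying on the bench; origin at the centre of its underside
- driver: screwdriver lying on the bench; origin at its middle, underside
Mind the look-alikes: they are no part of the job. Of the things like the knob, leave any that is turquoise; of the rest the smaller one is meant.

How it is judged:
By the outcome, as a careful person would: the job done as asked, in the order asked, and still so for the second after the job is handed in, with the robot touching nothing.
It also fails if it takes over 64 s, if anything falls off the work surface, if the arm or the gripper's body presses on something with over 40 N, if the wrist force passes 120 N, or if a joint passes its speed limit or range.

## Working session

There is one attempt and no reset: what is moved stays moved. The work goes in short steps, Python scripts to look and compute and a tool call to move; the robot and the scene stay as the last step left them, time stands still between calls to the robot, and variables do not carry over. Pictures are saved under pics/ and viewed, at most 10 in all, crops included, and the job is handed in when it is done.

Besides the shell and the picture viewer there is one more tool, called as a command line: name --argument value ..., lists and objects as JSON in quotes. carry_out: Moves the arm, as the interface text tells. Its arguments: {"type":"object","properties":{"deltas":{"type":"array"},"grip":{"type":"number"},"grip_force":{"type":"number"}},"required":["deltas"]}

```bash
mkdir -p pics
cat > h.py <<'E'
import numpy as np, cv2
from plant import ctrl
from scipy.spatial.transform import Rotation as R
def cam(name):
    s=ctrl.get_state(); im,d=ctrl.read_camera(name); m=ctrl.camera_model(name)
    if name=="wrist":
        T=np.eye(4);T[:3,:3]=R.from_quat(s["tcp_rot"]).as_matrix();T[:3,3]=s["eef_pos"]
        W=T@np.array(m["hand_eye"])
    else: W=np.linalg.inv(np.array(m["extrinsics"]))
    return im,d,np.array(m["intrinsics"]),m["k1"],W
def ray(uv,K,k1):
    p=cv2.undistortPoints(np.array(uv,float).reshape(-1,1,2),K,np.array([k1,0,0,0,0.]))
    return np.c_[p.reshape(-1,2),np.ones(len(p.reshape(-1,2)))]
def w(uv,depth,K,k1,W):
    r=ray(uv,K,k1)*np.array(depth).reshape(-1,1); return r@W[:3,:3].T+W[:3,3]
def onz(uv,z,K,k1,W):
    r=ray(uv,K,k1)@W[:3,:3].T; t=(z-W[2,3])/r[:,2]; return W[:3,3]+r*t[:,None]
def cloud(d,K,k1,W):
    v,u=np.mgrid[:384,:512]; return w(np.c_[u.ravel(),v.ravel()],d.ravel(),K,k1,W).reshape(384,512,3)
E
python3 - <<'E'
from h import *
ims=[]
for n in["top","side"]:
    im,d,K,k1,W=cam(n); ims.append(im)
    P=cloud(d,K,k1,W)
    for q in["knob","case","tin","hexkey"]:
        for r in ctrl.find_in(n,q):
            u,v=map(int,r["uv"]); print(n,q,round(r["score"],2),u,v,P[v,u].round(3))
cv2.imwrite("pics/a.png",cv2.cvtColor(ims[0],cv2.COLOR_RGB2BGR))
cv2.imwrite("pics/b.png",cv2.cvtColor(ims[1],cv2.COLOR_RGB2BGR))
E
```

```text
top knob 0.86 303 269 [ 0.321 -0.137  0.127]
top knob 0.83 305 121 [ 0.707 -0.143  0.091]
top knob 0.82 274 192 [ 0.513 -0.062  0.118]
top case 0.76 279 199 [ 0.493 -0.074  0.143]
top tin 0.49 233 187 [0.524 0.043 0.12 ]
top hexkey 0.61 305 174 [ 0.565 -0.143  0.096]
top hexkey 0.27 93 213 [0.455 0.443 0.   ]
side knob 0.83 318 179 [ 0.315 -0.131  0.089]
side knob 0.68 198 168 [ 0.727 -0.141  0.069]
side knob 0.66 256 176 [ 0.513 -0.06   0.134]
side case 0.67 259 197 [ 0.495 -0.011  0.09 ]
side tin 0.77 247 200 [0.525 0.037 0.117]
side hexkey 0.49 230 134 [ 0.655 -0.35   0.074]
```

View pics/a.png

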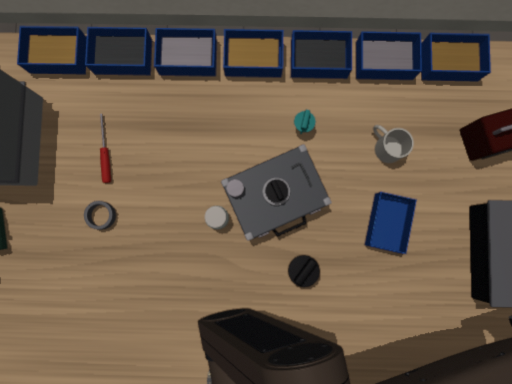

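View pics/b.png

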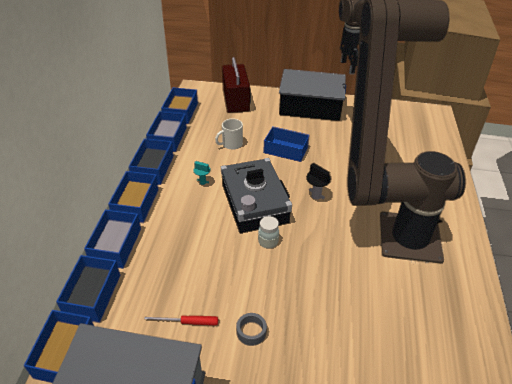

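The on-case black knob is at about (274,192) in the top picture. The larger black knob on its own is at (303,270), and the turquoise one is at (305,121). The tin is at (235,187), the hex key at (302,174), and the handle at (290,228), so the case yaw is about 0.37.

```bash
cat >> h.py <<'E'
def delta(p,yaw=None):
    s=ctrl.get_state(); M=R.from_quat(s["tcp_rot"]); e=M.as_matrix()
    ty=np.arctan2(e[1,0],e[0,0])
    print("t",round(s["time"],2),"tool x yaw",ty.round(4),"pos",np.round(s["eef_pos"],4),"z axis",e[:,2].round(3),"q",np.round(s["qpos"],3),"F",np.round(s["contact_force"],2),"T",np.round(s["wrist_torque"],3))
    print("shift",M.inv().apply(np.array(p)-s["eef_pos"]).round(4))
    if yaw is not None:
        for k in(-1,0,1): print("turn z",-(yaw+k*np.pi-ty))
E
python3 -c "
from h import *
delta([.513,-.062,.30],.37)"
```

```text
t 0.5 tool x yaw 0.3678 pos [ 0.2427 -0.6298  0.2053] z axis [ 0.  0. -1.] q [-1.353  0.286  1.577  0.     1.279 -0.15 ] F [0.06 0.22 0.59] T [ 0.01  -0.044 -0.037]
shift [ 0.4563 -0.4327 -0.0947]
turn z 3.139354048737166
turn z -0.002238604852627002
turn z -3.1438312584424204
```

carry_out --deltas '[0.02, -0.02, -0.05, 0, 0, -0.18, 0.05, -0.05, -0.08, 0, 0, -0.36, 0.09, -0.09, -0.095, 0, 0, -0.54, 0.13, -0.13, -0.095, 0, 0, -0.72, 0.17, -0.165, -0.095, 0, 0, -0.9]'

```text
time: 1.12
eef_pos: [0.3426, -0.4131, 0.301]
tcp_rot: [0.804, 0.595, 0.0, 0.001]
contact_force: [0.9, -0.7, -0.1]
opening: 0.999
finger_force: 0.0
```

carry_out --deltas '[0.06, 0.009, 0, 0, 0, -0.18, 0.12, 0.018, 0, 0, 0, -0.36, 0.18, 0.027, 0, 0, 0, -0.54, 0.24, 0.036, 0, 0, 0, -0.72, 0.3, 0.045, 0, 0, 0, -0.9]'

```text
time: 1.75
eef_pos: [0.4751, -0.14, 0.3008]
tcp_rot: [0.465, 0.885, -0.0, 0.001]
contact_force: [0.6, -0.6, 0.4]
opening: 0.998
finger_force: 0.0
```

```bash
python3 -c "
from h import *
delta([.513,-.062,.30],.37)"
```

```text
t 1.75 tool x yaw 2.1735 pos [ 0.4751 -0.14    0.3008] z axis [ 0.001 -0.001 -1.   ] q [-0.492 -0.181  1.891 -0.     1.43  -1.094] F [ 0.64 -0.62  0.38] T [ 0.017 -0.048 -0.007]
shift [0.0428 0.0755 0.0008]
turn z 4.945113633437293
turn z 1.8035209798475003
turn z -1.3380716737422929
```

carry_out --deltas '[0.02, 0.037, 0, 0, 0, -0.17, 0.0428, 0.0755, 0, 0, 0, -0.34, 0.0428, 0.0755, 0, 0, 0, -0.51, 0.0428, 0.0755, 0, 0, 0, -0.68]'

```text
time: 2.25
eef_pos: [0.513, -0.0631, 0.3004]
tcp_rot: [0.143, 0.99, -0.0, 0.0]
contact_force: [-0.4, -0.6, -0.6]
opening: 0.997
finger_force: 0.0
```

carry_out --deltas '[0, 0, 0, 0, 0, -0.17, 0, 0, 0, 0, 0, -0.34, 0, 0, 0, 0, 0, -0.51, 0, 0, 0, 0, 0, -0.66, 0, 0, 0, 0, 0, -0.66]'

```text
time: 2.88
eef_pos: [0.5128, -0.064, 0.3005]
tcp_rot: [-0.181, 0.983, -0.0, 0.0]
contact_force: [0.2, -0.1, -0.0]
opening: 1.001
finger_force: 0.0
```

Run:
```python
from h import *
im,d,K,k1,W=cam("wrist")
delta([.513,-.062,.30],.37)
P=cloud(d,K,k1,W); np.save("P.npy",P); print("cam",W[:3,3].round(3))
for q in["knob","collar_top","tin","hexkey"]:
    for r in ctrl.find_in("wrist",q):
        u,v=map(int,r["uv"]); print(q,round(r["score"],2),u,v,P[v,u].round(4))
ok=(d>0)&(np.hypot(P[...,0]-.513,P[...,1]+.062)<.06)
def pca(m):
    xy=P[m][:,:2].astype(np.float32); (c,sz,a)=cv2.minAreaRect(xy); 
    e=np.linalg.svd(xy-xy.mean(0),full_matrices=False)[2][0]
    print(m.sum(),"mean",xy.mean(0).round(4),"rect",np.round(c,4),np.round(sz,4),round(a,2),"yaw",np.arctan2(e[1],e[0]).round(4),"z",np.median(P[m][:,2]).round(4))
pca(ok&(P[...,2]>.140)); pca(ok&(P[...,2]>.112)&(P[...,2]<.125)); pca(ok&(P[...,2]>.097)&(P[...,2]<.106))
m=(d>0)&(P[...,2]>.085)&(P[...,2]<.095); pca(m)
cv2.imwrite("pics/c.png",cv2.cvtColor(im,cv2.COLOR_RGB2BGR))
```

```text
t 2.92 tool x yaw -2.778 pos [ 0.5129 -0.064   0.3004] z axis [ 0. -0. -1.] q [-0.321 -0.128  1.845  0.     1.424 -2.255] F [ 0.22  0.24 -0.19] T [-0.05  -0.023  0.014]
shift [-0.0008  0.0018  0.0004]
turn z -0.00643179775048619
turn z -3.1480244513402793
turn z -6.289617104930072
cam [ 0.444 -0.089  0.468]
knob 0.91 243 173 [ 0.5119 -0.0721  0.1465]
knob 0.81 166 260 [ 0.6922 -0.1273  0.0602]
knob 0.74 245 0 [ 0.3448 -0.1341  0.0861]
collar_top 0.61 245 145 [ 0.4891 -0.0794  0.1011]
tin 0.96 327 205 [0.5184 0.0363 0.1181]
hexkey 0.68 177 189 [ 0.5711 -0.1392  0.0956]
27163 mean [ 0.5023 -0.066 ] rect [ 0.5138 -0.0619] [0.0508 0.1198] 12.67 yaw 1.9341 z 0.3999
1436 mean [ 0.5136 -0.0669] rect [ 0.5151 -0.0669] [0.0575 0.0579] 21.75 yaw 2.0123 z 0.1186
646 mean [ 0.5021 -0.0706] rect [ 0.5148 -0.067 ] [0.0701 0.0703] 24.26 yaw 1.8773 z 0.101
22972 mean [ 0.5054 -0.0736] rect [ 0.5519 -0.1144] [0.2982 0.4613] 54.2 yaw 2.1275 z 0.0891
```

View pics/c.png

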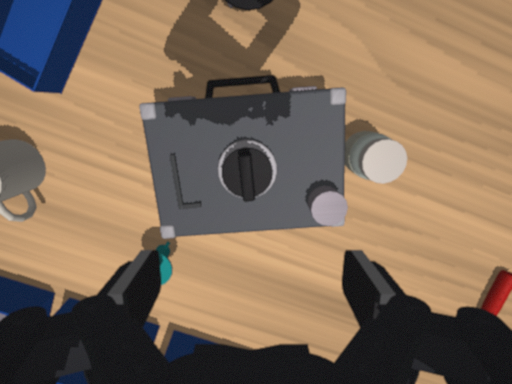

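The picture shows the knob at (247,172), the tin at (328,207), the hex key at about (180,185) and open fingers. I'll refine the bar's axis and yaw.

Run:
```python
from h import *
P=np.load("P.npy")
m=(P[...,2]>.141)&(P[...,2]<.156)&(np.hypot(P[...,0]-.515,P[...,1]+.067)<.04)
m=cv2.morphologyEx(m.astype(np.uint8),cv2.MORPH_OPEN,np.ones((3,3)))>0
xy=P[m][:,:2].astype(np.float32); print(m.sum(),cv2.minAreaRect(xy)); e=np.linalg.svd(xy-xy.mean(0))[2][0] if 0 else np.linalg.eigh(np.cov(xy.T))[1][:,1]
print(xy.mean(0),np.arctan2(e[1],e[0]),np.median(P[m][:,2]))
# case lid edges
m=((P[...,2]>.084)&(P[...,2]<.096)&(np.hypot(P[...,0]-.515,P[...,1]+.067)<.16)).astype(np.uint8)
m=cv2.morphologyEx(m,cv2.MORPH_OPEN,np.ones((5,5)))>0
print(cv2.minAreaRect(P[m][:,:2].astype(np.float32)))
delta([.515,-.067,.1225+.03],.37)
```

```text
607 ((0.5154873132705688, -0.06652916967868805), (0.05127334967255592, 0.014021433889865875), 26.694671630859375)
[ 0.51458305 -0.06685422] -2.6759823537499794 0.1463776602327807
((0.5151091814041138, -0.06649145483970642), (0.1730073094367981, 0.24380603432655334), 25.294071197509766)
t 3.12 tool x yaw -2.7766 pos [ 0.5129 -0.064   0.3004] z axis [ 0. -0. -1.] q [-0.321 -0.128  1.845 -0.     1.424 -2.256] F [ 0.51  0.53 -0.67] T [-0.035  0.008  0.003]
shift [-0.0009 -0.0036  0.1479]
turn z -0.004976304656445052
turn z -3.146568958246238
turn z -6.288161611836031
```

carry_out --deltas '[-0.001, -0.0035, 0.04, 0, 0, -0.1, -0.001, -0.0035, 0.08, 0, 0, -0.1, -0.001, -0.0035, 0.12, 0, 0, -0.1, -0.001, -0.0035, 0.14, 0, 0, -0.1, -0.001, -0.0035, 0.14, 0, 0, -0.1]' --grip 60

```text
time: 3.75
eef_pos: [0.5137, -0.0665, 0.1583]
tcp_rot: [-0.231, 0.973, 0.001, -0.002]
contact_force: [-0.7, -0.0, -0.3]
opening: 0.6
finger_force: 0.0
```

Run:
```python
from h import *
im,d,K,k1,W=cam("wrist")
delta([.515,-.0668,.1235],.466)
P=cloud(d,K,k1,W)
m=(P[...,2]>.141)&(P[...,2]<.156)&(np.hypot(P[...,0]-.515,P[...,1]+.067)<.04)
m=cv2.morphologyEx(m.astype(np.uint8),cv2.MORPH_OPEN,np.ones((3,3)))>0
xy=P[m][:,:2].astype(np.float32); print(m.sum(),cv2.minAreaRect(xy))
cv2.imwrite("pics/d.png",cv2.cvtColor(im,cv2.COLOR_RGB2BGR))
```

```text
t 3.8 tool x yaw -2.6759 pos [ 0.5148 -0.0668  0.16  ] z axis [-0.001  0.    -1.   ] q [-0.325 -0.015  1.998  0.     1.16  -2.361] F [ 0.36  0.   -0.18] T [ 0.079  0.012 -0.005]
shift [-0.0002 -0.0001  0.0365]
turn z -0.0003035893629763642
turn z -3.1418962429527695
turn z -6.283488896542563
1657 ((0.5155190229415894, -0.06683886796236038), (0.05118322744965553, 0.013937181793153286), 27.121801376342773)
```

View pics/d.png

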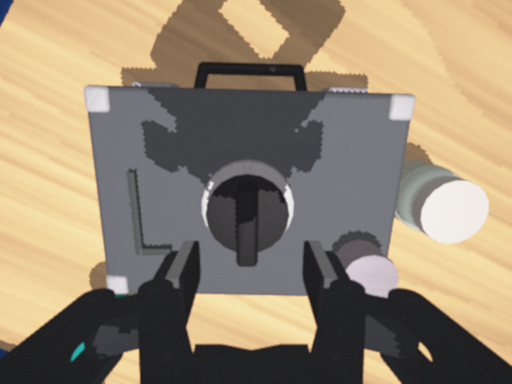

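The bar at (247,222) is centred between the fingers, and both fingers clear the tin at (372,275). I'll descend and close.

carry_out --deltas '[-0.0005, 0, 0.015, 0, 0, 0, -0.0005, 0, 0.03, 0, 0, 0, -0.0005, 0, 0.0365, 0, 0, 0, -0.0005, 0, 0.0365, 0, 0, 0, -0.0005, 0, 0.0365, 0, 0, 0]'

```text
time: 4.42
eef_pos: [0.5158, -0.0668, 0.1242]
tcp_rot: [-0.231, 0.973, -0.0, 0.0]
contact_force: [0.7, -0.2, 0.4]
opening: 0.601
finger_force: 0.0
```

carry_out --deltas '[0, 0, 0, 0, 0, 0, 0, 0, 0, 0, 0, 0, 0, 0, 0, 0, 0, 0, 0, 0, 0, 0, 0, 0, 0, 0, 0, 0, 0, 0]' --grip 0 --grip_force 30

```text
time: 5.05
eef_pos: [0.5155, -0.0667, 0.1238]
tcp_rot: [-0.231, 0.973, 0.0, 0.0]
contact_force: [-0.2, 0.1, 0.0]
opening: -0.001
finger_force: 0.0
```

```bash
python3 -c "
from h import *
delta([.515,-.067,.1235],.466)"
```

```text
t 5.05 tool x yaw -2.6754 pos [ 0.5155 -0.0667  0.1238] z axis [ 0.  0. -1.] q [-0.324  0.028  2.026  0.     1.088 -2.361] F [-0.18  0.13  0.01] T [ 0.046  0.012 -0.003]
shift [ 0.0006 -0.0001  0.0003]
turn z 0.0001532478469270515
turn z -3.141439405742866
turn z -6.283032059332659
```

Run:
```python
from h import *
im,d,K,k1,W=cam("wrist")
im2,*_=cam("side"); delta([.515,-.0668,.1235],.466)
o=np.hstack([im[100:384],cv2.resize(im2[120:240,190:330],(331,284))])[:, :800]
cv2.imwrite("pics/e.png",cv2.cvtColor(o,cv2.COLOR_RGB2BGR))
```

```text
t 5.15 tool x yaw -2.6754 pos [ 0.5155 -0.0667  0.1238] z axis [-0.  0. -1.] q [-0.324  0.028  2.026  0.     1.088 -2.361] F [-1.04  0.29  0.75] T [-0.021 -0.045  0.022]
shift [0.0005 0.0001 0.0003]
turn z 0.00016378393452365358
turn z -3.1414288696552695
turn z -6.283021523245063
```

View pics/e.png

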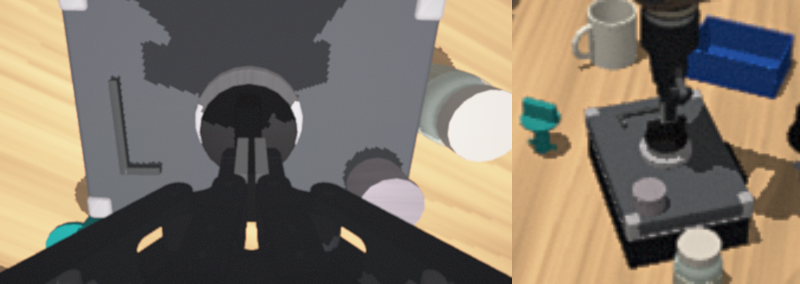

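The pads at about (243,155) and (262,155) look to be around the bar, with a gap between them, yet the opening reads 0. I'll check the depths.

Run:
```python
from h import *
im,d,K,k1,W=cam("wrist"); s=ctrl.get_state(); print(s["opening"],s["finger_force"],K[0,0])
P=cloud(d,K,k1,W); M=R.from_quat(s["tcp_rot"]).as_matrix()
T=(P-s["eef_pos"])@M
for v in(225,232,240,250,260,270): print(v,[(u,*(T[v,u]*1000).round(0).astype(int)) for u in range(220,284,6)])
c=im[190:310,190:310]; cv2.imwrite("pics/f.png",cv2.cvtColor(cv2.resize(cv2.convertScaleAbs(c,alpha=2.5),(600,600)),cv2.COLOR_RGB2BGR))
```

```text
-0.0013605635771693555 0.0 309.5909750986062
225 [(220, np.int64(4), np.int64(-17), np.int64(5)), (226, np.int64(4), np.int64(-14), np.int64(5)), (232, np.int64(4), np.int64(-10), np.int64(6)), (238, np.int64(15), np.int64(-5), np.int64(-22)), (244, np.int64(15), np.int64(-2), np.int64(-22)), (250, np.int64(15), np.int64(1), np.int64(-23)), (256, np.int64(15), np.int64(4), np.int64(-22)), (262, np.int64(5), np.int64(8), np.int64(4)), (268, np.int64(4), np.int64(12), np.int64(5)), (274, np.int64(4), np.int64(15), np.int64(5)), (280, np.int64(4), np.int64(19), np.int64(5))]
232 [(220, np.int64(0), np.int64(-17), np.int64(5)), (226, np.int64(0), np.int64(-14), np.int64(5)), (232, np.int64(0), np.int64(-10), np.int64(4)), (238, np.int64(12), np.int64(-5), np.int64(-23)), (244, np.int64(11), np.int64(-2), np.int64(-23)), (250, np.int64(12), np.int64(1), np.int64(-24)), (256, np.int64(12), np.int64(4), np.int64(-23)), (262, np.int64(0), np.int64(8), np.int64(5)), (268, np.int64(-1), np.int64(12), np.int64(5)), (274, np.int64(0), np.int64(15), np.int64(5)), (280, np.int64(-1), np.int64(19),
[... 1498 characters left out ...]
(-53)), (268, np.int64(8), np.int64(9), np.int64(-46)), (274, np.int64(7), np.int64(11), np.int64(-45)), (280, np.int64(8), np.int64(14), np.int64(-46))]
270 [(220, np.int64(8), np.int64(-12), np.int64(-54)), (226, np.int64(8), np.int64(-9), np.int64(-54)), (232, np.int64(7), np.int64(-7), np.int64(-53)), (238, np.int64(11), np.int64(-4), np.int64(-60)), (244, np.int64(11), np.int64(-1), np.int64(-60)), (250, np.int64(11), np.int64(1), np.int64(-60)), (256, np.int64(12), np.int64(3), np.int64(-61)), (262, np.int64(12), np.int64(6), np.int64(-62)), (268, np.int64(11), np.int64(8), np.int64(-59)), (274, np.int64(7), np.int64(11), np.int64(-53)), (280, np.int64(8), np.int64(13), np.int64(-54))]
```

View pics/f.png

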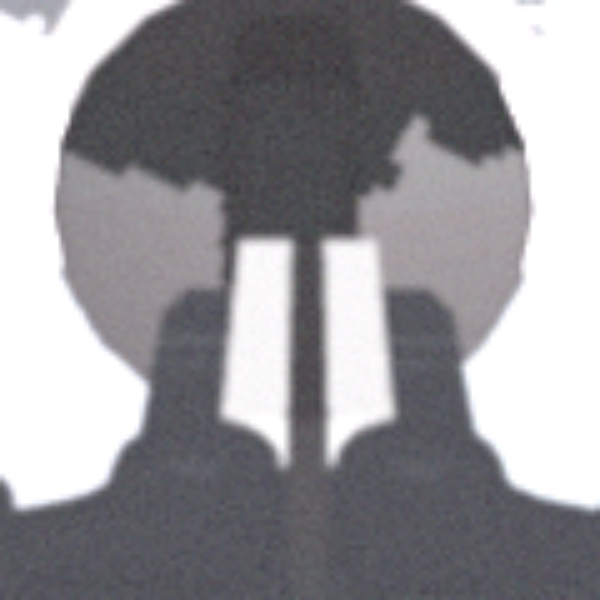

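The fingers shut above the bar: the pads' front faces end about 29 mm behind the nominal TCP, and the bar top is at about -23 mm. I'll open them and find where the fingertips really end.

carry_out --deltas '[0, 0, 0, 0, 0, 0, 0, 0, 0, 0, 0, 0, 0, 0, 0, 0, 0, 0, 0, 0, 0, 0, 0, 0]' --grip 45

```text
time: 5.7
eef_pos: [0.5155, -0.0667, 0.1238]
tcp_rot: [-0.231, 0.973, -0.0, 0.0]
contact_force: [0.1, 0.1, -0.5]
opening: 0.447
finger_force: 0.0
```

Run:
```python
from h import *
im,d,K,k1,W=cam("wrist"); s=ctrl.get_state(); print(s["opening"],s["finger_force"],s["contact_force"],s["eef_pos"])
P=cloud(d,K,k1,W); M=R.from_quat(s["tcp_rot"]).as_matrix()
T=(P-s["eef_pos"])@M*1000
# column through each finger: list (row,x,y,z)
for u in(205,211,217,223,277,283,289,295): print(u,[(v,*map(int,T[v,u])) for v in range(205,275,7)])
c=im[150:330,130:370]; cv2.imwrite("pics/g.png",cv2.cvtColor(cv2.resize(cv2.convertScaleAbs(c,alpha=2),(720,540)),cv2.COLOR_RGB2BGR))
```

```text
0.4486902064866172 0.0 [-0.33852537  0.28816409 -0.03965967] [ 0.51549046 -0.06668874  0.12379444]
205 [(205, 10, -28, 22), (212, 12, -25, 5), (219, 7, -26, 5), (226, 3, -26, 4), (233, -1, -26, 5), (240, 11, -20, -32), (247, 11, -19, -40), (254, 11, -18, -46), (261, 11, -17, -53), (268, 8, -17, -53)]
211 [(205, 16, -22, 4), (212, 12, -22, 5), (219, 7, -22, 4), (226, 2, -22, 6), (233, -1, -22, 5), (240, 11, -17, -32), (247, 8, -17, -33), (254, 5, -17, -35), (261, 2, -17, -36), (268, 0, -17, -37)]
217 [(205, 16, -18, 4), (212, 12, -18, 5), (219, 7, -19, 5), (226, 3, -19, 4), (233, -1, -19, 5), (240, -5, -19, 5), (247, -11, -19, 6), (254, -15, -19, 5), (261, -19, -19, 4), (268, -41, -23, 35)]
223 [(205, 17, -15, 3), (212, 12, -15, 4), (219, 8, -15, 4), (226, 3, -15, 4), (233, -1, -15, 5), (240, 73, 1, -168), (247, -10, -15, 5), (254, -15, -15, 5), (261, -20, -16, 5), (268, -24, -16, 5)]
277 [(205, 16, 16, 5), (212, 12, 16, 5), (219, 7, 16, 6), (226, 3, 16, 5), (233, -1, 17, 5), (240, -6, 17, 5), (247, -10, 17, 4), (254, -15, 17, 4), (261, -20, 17, 5), (268, -41, 20, 34)]
283 [(205, 16, 20, 4), (212, 12, 20, 4), (219, 7, 20, 5), (226, 3, 20, 4), (233, 0, 20, 4), (240, -5, 20, 4), (247, -10, 21, 5), (254, -15, 21, 5), (261, -20, 21, 6), (268, -41, 24, 34)]
289 [(205, 16, 23, 4), (212, 12, 23, 5), (219, 8, 23, 4), (226, 3, 24, 4), (233, 0, 24, 4), (240, -5, 24, 5), (247, -10, 24, 5), (254, -15, 24, 5), (261, -35, 28, 34), (268, -41, 29, 34)]
295 [(205, 11, 29, 22), (212, 6, 29, 21), (219, 8, 27, 4), (226, 3, 27, 4), (233, -1, 28, 5), (240, 11, 22, -33), (247, 11, 21, -40), (254, 10, 20, -44), (261, 7, 20, -45), (268, 4, 20, -46)]
```

View pics/g.png

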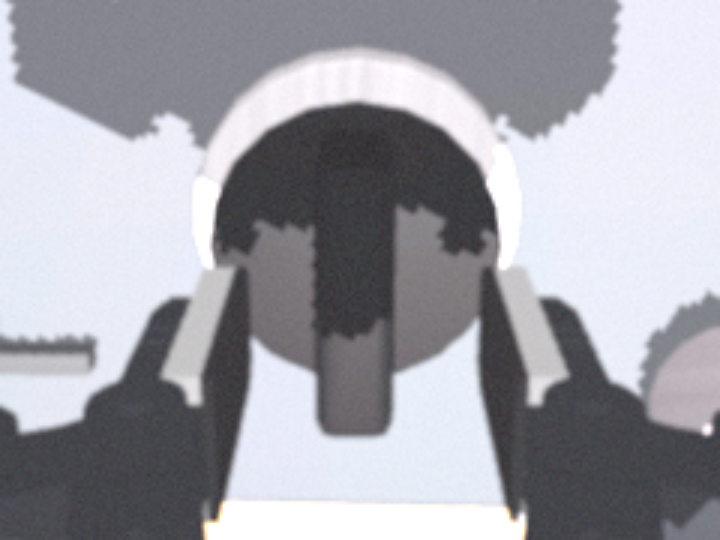

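The fingertips end 30 mm short of the nominal TCP: row 238 is at z≈-31, the bar top is at -23 and the flange top is at +5. The bar at (248,240) is centred, so I'll descend a further 29 mm gently.

carry_out --deltas '[0, 0, 0.008, 0, 0, 0, 0, 0, 0.016, 0, 0, 0, 0, 0, 0.023, 0, 0, 0, 0, 0, 0.023, 0, 0, 0]'

```text
time: 6.25
eef_pos: [0.5148, -0.0664, 0.0997]
tcp_rot: [-0.231, 0.973, 0.001, -0.001]
contact_force: [-0.3, 0.8, 0.8]
opening: 0.45
finger_force: 0.0
```

carry_out --deltas '[0, 0, 0.003, 0, 0, 0, 0, 0, 0.006, 0, 0, 0, 0, 0, 0.006, 0, 0, 0]'

```text
time: 6.62
eef_pos: [0.5154, -0.0666, 0.0947]
tcp_rot: [-0.231, 0.973, 0.0, -0.0]
contact_force: [-0.0, 0.4, -0.4]
opening: 0.448
finger_force: 0.0
```

carry_out --deltas '[0, 0, 0, 0, 0, 0, 0, 0, 0, 0, 0, 0, 0, 0, 0, 0, 0, 0, 0, 0, 0, 0, 0, 0]' --grip 0 --grip_force 30

```text
time: 7.12
eef_pos: [0.5158, -0.0669, 0.0951]
tcp_rot: [-0.231, 0.973, -0.0, 0.0]
contact_force: [0.3, -1.8, 0.7]
opening: 0.158
finger_force: 34.3
```

```bash
cat > s.py <<'E'
from h import *
s=ctrl.get_state(); e=R.from_quat(s["tcp_rot"]).as_matrix()
print("yaw",np.arctan2(e[1,0],e[0,0]).round(4),np.round(s["eef_pos"],4),"F",np.round(s["contact_force"],1),"T",np.round(s["wrist_torque"],3),s["opening"],s["finger_force"],"q6",s["qpos"][5])
E
python3 s.py
```

```text
yaw -2.6753 [ 0.5158 -0.0669  0.0951] F [ 0.3 -1.8  0.7] T [-0.165 -0.111  0.014] 0.15781170248302284 34.283552169799805 q6 -2.360995459457971
```

Gripped at 13.4 mm. Next I'll press gently to see the stiffness.

carry_out --deltas '[0, 0, 0.0005, 0, 0, 0, 0, 0, 0.001, 0, 0, 0, 0, 0, 0.001, 0, 0, 0, 0, 0, 0.001, 0, 0, 0]'

```text
time: 7.62
eef_pos: [0.5159, -0.0669, 0.0951]
tcp_rot: [-0.231, 0.973, -0.0, 0.0]
contact_force: [-1.3, -1.1, 5.6]
opening: 0.157
finger_force: 35.1
```

```bash
python3 s.py
```

```text
yaw -2.6753 [ 0.5159 -0.0669  0.0951] F [-1.3 -1.1  5.6] T [-0.075  0.324  0.035] 0.15693718664008854 35.098382234573364 q6 -2.3609400200517836
```

carry_out --deltas '[0, 0, 0, 0, 0, 0.025, 0, 0, 0, 0, 0, 0.05, 0, 0, 0, 0, 0, 0.075, 0, 0, 0, 0, 0, 0.1, 0, 0, 0, 0, 0, 0.1]'

```text
time: 8.25
eef_pos: [0.5164, -0.0667, 0.095]
tcp_rot: [-0.182, 0.983, -0.0, 0.001]
contact_force: [-0.8, -0.5, 5.1]
opening: 0.155
finger_force: 34.9
```

```bash
python3 s.py
```

```text
yaw -2.7756 [ 0.5164 -0.0667  0.095 ] F [-0.8 -0.5  5.1] T [-0.026  0.069 -0.018] 0.15544529002526086 34.918835163116455 q6 -2.2608790601704283
```

carry_out --deltas '[0, 0, 0, 0, 0, 0.02, 0, 0, 0, 0, 0, 0.04, 0, 0, 0, 0, 0, 0.06, 0, 0, 0, 0, 0, 0.08, 0, 0, 0, 0, 0, 0.08]'

```text
time: 8.88
eef_pos: [0.5165, -0.0667, 0.095]
tcp_rot: [-0.143, 0.99, -0.0, 0.001]
contact_force: [-0.5, 0.2, 3.9]
opening: 0.156
finger_force: 34.9
```

carry_out --deltas '[0, 0, 0, 0, 0, 0.02, 0, 0, 0, 0, 0, 0.04, 0, 0, 0, 0, 0, 0.06, 0, 0, 0, 0, 0, 0.08, 0, 0, 0, 0, 0, 0.08]'

```text
time: 9.5
eef_pos: [0.5165, -0.0667, 0.095]
tcp_rot: [-0.103, 0.995, -0.0, 0.001]
contact_force: [0.5, 0.0, 4.2]
opening: 0.159
finger_force: 34.9
```

```bash
python3 s.py
```

```text
yaw -2.9356 [ 0.5165 -0.0667  0.095 ] F [0.5 0.  4.2] T [0.126 0.029 0.04 ] 0.15928540185706652 34.91812705993652 q6 -2.100896766274501
```

carry_out --deltas '[0, 0, 0.0003, 0, 0, 0.02, 0, 0, 0.0003, 0, 0, 0.04, 0, 0, 0.0003, 0, 0, 0.06, 0, 0, 0.0003, 0, 0, 0.08, 0, 0, 0.0003, 0, 0, 0.08]'

```text
time: 10.12
eef_pos: [0.5167, -0.0667, 0.0949]
tcp_rot: [-0.063, 0.998, -0.0, 0.001]
contact_force: [0.2, -0.0, 5.1]
opening: 0.156
finger_force: 35.0
```

carry_out --deltas '[0, 0, 0, 0, 0, 0.02, 0, 0, 0, 0, 0, 0.04, 0, 0, 0, 0, 0, 0.06, 0, 0, 0, 0, 0, 0.08, 0, 0, 0, 0, 0, 0.08]'

```text
time: 10.75
eef_pos: [0.5165, -0.0664, 0.0947]
tcp_rot: [-0.023, 1.0, 0.0, 0.001]
contact_force: [-1.1, 0.3, 5.5]
opening: 0.155
finger_force: 35.0
```

carry_out --deltas '[0, 0, 0, 0, 0, 0.02, 0, 0, 0, 0, 0, 0.04, 0, 0, 0, 0, 0, 0.06, 0, 0, 0, 0, 0, 0.08, 0, 0, 0, 0, 0, 0.08]'

```text
time: 11.38
eef_pos: [0.5156, -0.0666, 0.0935]
tcp_rot: [0.017, 1.0, 0.0, 0.0]
contact_force: [1.4, 0.4, 3.4]
opening: 0.157
finger_force: 34.5
```

```bash
python3 s.py
```

```text
yaw 3.1075 [ 0.5156 -0.0666  0.0935] F [1.4 0.4 3.4] T [ 0.203 -0.088  0.041] 0.1570783219229605 34.53369319438934 q6 -1.8608166805324273
```

It dropped 1.3 mm at about 0.50 rad, and the reaction dipped. This is the notch. I'll move slightly toward its centre and push in.

carry_out --deltas '[0, 0, 0.001, 0, 0, 0.02, 0, 0, 0.002, 0, 0, 0.03, 0, 0, 0.003, 0, 0, 0.03, 0, 0, 0.004, 0, 0, 0.03, 0, 0, 0.004, 0, 0, 0.03]'

```text
time: 12.0
eef_pos: [0.5156, -0.0667, 0.0896]
tcp_rot: [0.032, 0.999, 0.0, 0.0]
contact_force: [0.1, 1.4, 4.0]
opening: 0.158
finger_force: 34.8
```

```bash
python3 s.py
```

```text
yaw 3.0777 [ 0.5156 -0.0667  0.0896] F [0.1 1.4 4. ] T [0.245 0.013 0.041] 0.15756994530107646 34.794631004333496 q6 -1.8309739710655815
```

carry_out --deltas '[0, 0, 0.0015, 0, 0, 0, 0, 0, 0.003, 0, 0, 0, 0, 0, 0.0042, 0, 0, 0, 0, 0, 0.0052, 0, 0, 0, 0, 0, 0.0052, 0, 0, 0]'

```text
time: 12.62
eef_pos: [0.5157, -0.0667, 0.0848]
tcp_rot: [0.032, 0.999, 0.0, 0.0]
contact_force: [-1.6, 0.9, 6.1]
opening: 0.155
finger_force: 35.1
```

```bash
python3 s.py
```

```text
yaw 3.0777 [ 0.5157 -0.0667  0.0848] F [-1.6  0.9  6.1] T [0.346 0.14  0.021] 0.15485439213278063 35.06871163845062 q6 -1.8309773843822559
```

carry_out --deltas '[0, 0, 0.0006, 0, 0, 0, 0, 0, 0.0012, 0, 0, 0, 0, 0, 0.0012, 0, 0, 0, 0, 0, 0.0012, 0, 0, 0]'

```text
time: 13.12
eef_pos: [0.5158, -0.0667, 0.0841]
tcp_rot: [0.032, 0.999, -0.0, 0.0]
contact_force: [-1.3, 1.7, 8.9]
opening: 0.158
finger_force: 35.4
```

```bash
python3 s.py
```

```text
yaw 3.078 [ 0.5158 -0.0667  0.0841] F [-1.3  1.7  8.9] T [0.405 0.363 0.06 ] 0.15759033337727538 35.427435636520386 q6 -1.8310257981593423
```

It is fully in: 11.0 mm at 8.9 N. I'll turn on clockwise, keeping it pressed.

carry_out --deltas '[0, 0, 0, 0, 0, 0.03, 0, 0, 0, 0, 0, 0.06, 0, 0, 0, 0, 0, 0.09, 0, 0, 0, 0, 0, 0.12, 0, 0, 0, 0, 0, 0.15]'

```text
time: 13.75
eef_pos: [0.516, -0.0669, 0.0841]
tcp_rot: [0.107, 0.994, -0.0, 0.0]
contact_force: [-1.2, 0.9, 7.4]
opening: 0.162
finger_force: 35.2
```

```bash
python3 s.py
```

```text
yaw 2.927 [ 0.516  -0.0669  0.0841] F [-1.2  0.9  7.4] T [0.294 0.142 0.043] 0.1617564010937512 35.2330756187439 q6 -1.6801278621099167
```

carry_out --deltas '[0, 0, 0.0001, 0, 0, 0.03, 0, 0, 0.0002, 0, 0, 0.06, 0, 0, 0.0002, 0, 0, 0.09, 0, 0, 0.0002, 0, 0, 0.12, 0, 0, 0.0002, 0, 0, 0.15]'

```text
time: 14.38
eef_pos: [0.5163, -0.067, 0.0841]
tcp_rot: [0.181, 0.983, -0.0, 0.001]
contact_force: [-1.5, 0.8, 8.2]
opening: 0.157
finger_force: 35.3
```

```bash
python3 s.py
```

```text
yaw 2.777 [ 0.5163 -0.067   0.0841] F [-1.5  0.8  8.2] T [0.258 0.178 0.008] 0.15654119842268346 35.28109788894653 q6 -1.530107215390097
```

carry_out --deltas '[0, 0, 0, 0, 0, 0.03, 0, 0, 0, 0, 0, 0.06, 0, 0, 0, 0, 0, 0.09, 0, 0, 0, 0, 0, 0.12, 0, 0, 0, 0, 0, 0.15]'

```text
time: 15.0
eef_pos: [0.5164, -0.067, 0.0841]
tcp_rot: [0.254, 0.967, -0.0, 0.001]
contact_force: [-0.0, 0.9, 8.1]
opening: 0.156
finger_force: 35.2
```

```bash
python3 s.py
```

```text
yaw 2.6271 [ 0.5164 -0.067   0.0841] F [-0.   0.9  8.1] T [ 0.231  0.158 -0.018] 0.15564543790383997 35.24398863315582 q6 -1.380132020158821
```

0.45 rad past the notch with no resistance from the stop. I'll ease off by 2.5 mm, release and check.

carry_out --deltas '[0, 0, -0.0008, 0, 0, 0, 0, 0, -0.0016, 0, 0, 0, 0, 0, -0.0025, 0, 0, 0, 0, 0, -0.0032, 0, 0, 0, 0, 0, -0.0032, 0, 0, 0]'

```text
time: 15.62
eef_pos: [0.5161, -0.067, 0.0862]
tcp_rot: [0.254, 0.967, -0.0, 0.001]
contact_force: [3.1, 0.8, 2.8]
opening: 0.153
finger_force: 34.5
```

```bash
python3 s.py
```

```text
yaw 2.6277 [ 0.5161 -0.067   0.0862] F [3.1 0.8 2.8] T [ 0.03  -0.6   -0.014] 0.15333283085631835 34.471004605293274 q6 -1.3809951639520401
```

carry_out --deltas '[0, 0, 0, 0, 0, 0, 0, 0, 0, 0, 0, 0, 0, 0, 0, 0, 0, 0, 0, 0, 0, 0, 0, 0]' --grip 45

```text
time: 16.12
eef_pos: [0.5152, -0.0666, 0.0858]
tcp_rot: [0.254, 0.967, -0.0, -0.0]
contact_force: [-0.5, 0.7, -0.4]
opening: 0.451
finger_force: 0.0
```

carry_out --deltas '[0, 0, -0.02, 0, 0, 0, 0, 0, -0.05, 0, 0, 0, 0, 0, -0.1, 0, 0, 0, 0, 0, -0.13, 0, 0, 0, 0, 0, -0.13, 0, 0, 0]'

```text
time: 16.75
eef_pos: [0.5172, -0.0672, 0.2194]
tcp_rot: [0.254, 0.967, -0.0, 0.003]
contact_force: [-0.9, -0.3, -0.2]
opening: 0.445
finger_force: 0.0
```

Run:
```python
from h import *
im,d,K,k1,W=cam("wrist"); delta([.515,-.067,.3])
P=cloud(d,K,k1,W); r=np.hypot(P[...,0]-.515,P[...,1]+.067)
m=(P[...,2]>.128)&(P[...,2]<.156)&(r<.035)
m=cv2.morphologyEx(m.astype(np.uint8),cv2.MORPH_OPEN,np.ones((3,3)))>0
print(m.sum(),cv2.minAreaRect(P[m][:,:2].astype(np.float32)),"bar top",np.median(P[m][:,2]))
f=(r<.028)&(P[...,2]>.1)&(P[...,2]<.125); print("flange top",np.median(P[f][:,2]))
cv2.imwrite("pics/i.png",cv2.cvtColor(im,cv2.COLOR_RGB2BGR))
```

```text
t 16.8 tool x yaw 2.6278 pos [ 0.5159 -0.0668  0.2169] z axis [ 0.002 -0.001 -1.   ] q [-0.324 -0.069  1.942 -0.     1.267 -1.381] F [-0.02 -1.04 -1.76] T [0.024 0.029 0.038]
shift [ 0.0005 -0.0006 -0.0831]
958 ((0.5154383182525635, -0.06581982225179672), (0.01343584805727005, 0.05080343037843704), 60.358375549316406) bar top 0.13751735368613943
flange top 0.1098194802631941
```

View pics/i.png

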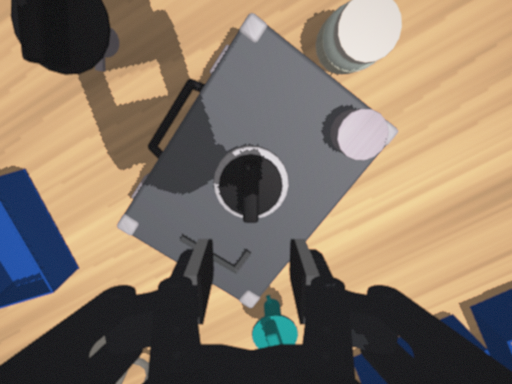

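The picture shows the knob at (251,185) turned and staying down. Its bar top is at 0.1375 m, 9 mm below the start, and its yaw is -0.52, so it turned 0.98 rad. The tin at (362,134) and the hex key at (215,250) are undisturbed, and the gripper is clear.

```bash
python3 -c "
from plant import ctrl
print(ctrl.sign_off())"
```

```text
the job is handed in; nothing more can be done
None
```

The lid is locked and the job is handed in: the knob dropped into the notch about 0.5 rad clockwise, was pushed fully in at about 9 N, turned 0.45 rad further, and stayed 9 mm down after release.

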